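# Lock the stake's foot with a T-bolt

### The arm

A 6-joint arm with a two-finger parallel gripper is mounted at the origin on a cart in front of the work surface, level with it; the furniture and walls round the work are solid. World frame = base frame: x ahead of the robot, y to its left, z up, the work surface at z = 0. Lengths are in mm, angles in rad, forces in N, time in s.
With the tool pointing down it reaches from about 375 to 825 mm from the base axis. Payload 5.5 kg.
Tool frame: the origin (TCP) lies at the very end of the fingers, on their centre line; the grasp point (between the pads) lies env.grip_point_offset behind it (env.grip_point_offset is the distance from the TCP to the grasp point, in mm); z points along the fingers, x is the direction in which the jaws open and shut, and the axes are right-handed (so a half turn about z gives the same grasp; the last joint's range is limited). The gripper opens to 85 mm and grips with 20 to 120 N. Pads are 22 mm wide; open, the fingers measure 114 mm over their backs; the gripper's body (76 mm by 85 mm) begins 54 mm behind the grasp point. The pads swing forward as they close: fully open they stand 13 mm farther back than shut.
Start: joints at [-1.156, 0.314, -0.047, 1.21, 0, 1.571], TCP at [241.8, -549.115, 231.299] pointing down, gripper open.
Joint ranges: [-2.67, 2.67], [-0.69, 1.73], [-1.03, 1.25], [-2.08, 2.16], [-1.42, 1.45], [-3.14, 3.14]. Speed limits (rad/s): [2.39, 2.39, 3.01, 3.14, 3.14, 3.14].

### API

Orientations are given as [roll, pitch, yaw] about the fixed x, y, z axes, in that order (R = Rz(yaw) Ry(pitch) Rx(roll)).
In Python, from plant import env gives the robot as it stands. The module is installed in compiled form; this text tells all that it offers.
- The arm moves only by the tool drive_tool, never from a script. Its argument "plan" is a list of rows, each a list of 3 entries, a list of its own where there are three numbers: the shift along the tool's x, y, z in cm, then the turn, a rotation vector about the tool's x, y, z in degrees, then the gripper's target within -1 to 1 (shut at 1, half-way at 0, fully open at -1). A call has 1 to 12 rows; each row shifts and turns the commanded pose from where the row before left it, along the tool's axes as they then stand; what a row does not reach is not made up. A row lasts 1/12 s, in which the tool goes at most 41.7 mm and 7.16 degrees, less where a joint would pass 70% of its speed; a pose out of reach is approached as far as the arm can. A call is refused whole if a number of a shift passes 4.17 or a number of a turn 7.16, either way. A call with a gripper value outside its range is refused whole. The fingers move at their own pace and stop on an object; "force" is the grip in N (left out, the last holds). Time passes only in rows, so rows that do not move let the fingers close. It gives the time, the measured TCP pose, the force and the opening at its end, in the units of the state.
- env.sense(): the state, without advancing time (a new reading comes with each control period).
- env.capture(name): name is "scene" or "top" or "wrist"; returns (picture, depth): 420x560x3 uint8, blue, green, red; 420x560 float32, mm along the optical axis (not along the pixel's ray), 0 where there is no reading.
- env.camera_info(name): a dict with "intrinsics" (3x3 intrinsics, pixels), "k1" (the pictures are not rectified: a ray, as slopes to the right and down, at radius r is drawn at 1 + k1 r^2 times it, then the intrinsics apply), "origin" and "attitude" of the camera in the world. Camera axes: x right, y down, z forward; pixel columns grow to the right and rows downward; lengths in mm; the calibration is good to about 2 mm. A picture is of the moment at which its call begins: read the wrist's pose just before it. camera_info takes no time and is no camera call; for the wrist camera it gives the pose at the moment of the call.
- env.finish_job(): hands the job in, once; it reports no verdict.
The state is a dict: "time_s": time; "joint_pos": joint angles; "joint_vel": joint speeds; "effort": joint torques, N m; "position": TCP position; "ee_rot": TCP orientation; "wrist_force": force on the tool from outside, world axes, zero at the start; "wrist_torque": the same for the moment, N m; "gripper_width": opening from 0.0 (shut) to 1.0 (fully open).
Only numpy, scipy, OpenCV 4.12 (cv2) and the standard library are available. Lean on these libraries where they do the work, as an engineer would, in place of code of your own. Each camera call takes 0.05 s, during which the arm holds its last target.

### The job

Take the T-bolt with the orange handle out of its wooden block and drop its head into the T-slot that runs into the open fork of the doming stake's foot. Slide it along the slot until its shank is fully home at the bottom of the fork, then give it a quarter turn so that the head locks crosswise under the slot's lips. Leave it standing upright, with the orange handle square across the slot.

Things in the scene. Friction and masses are not known exactly. Their poses are not given: they have to be found in the camera images.
- bolt_grip (a point): Centre of the T-bolt's orange handle bar: 56 mm long (x), 14 mm thick (y), 16 mm high. x runs along the bar, z up the bolt; half a turn about z looks the same. The bolt weighs about 220 g and is loose.
- bolt_head (a point): Centre of the underside of the bolt's head, 80 mm straight below the centre of the handle, same axes: the head is 30 mm along x (the way of the bar), 15 mm along y, 8 mm high. Above it a round shank, 9 mm across, then a collar (26 mm across, 36 to 40 mm above the underside), then a 12 mm stem up to the bar.
- park: Wooden block, 70 x 50 x 30 mm, fixed, in which the bolt starts upright, its bar along the block's long side (x). Origin: centre of its underside. The pocket is open at the top and 18 mm deep.
- fork_home (a point): Where the bolt's axis is when its shank touches the bottom of the fork; a point on the T-slot plate's top, on the slot's middle line. x lies along the slot from the fork's open end to its bottom (the bolt arrives travelling along +x), y across the slot, z up. The fork is 12 mm wide between its prongs, too narrow for the bolt's head.
- fork_mouth (a point): Open end of the fork, 26 mm before its home point, same axes, at the height of the plate's top. From here back (towards -x) the slot is empty and open from above for at least 110 mm. The dark steel foot is fixed, 8 mm thick, 50 mm wide; it carries a polished stake, top 27 mm above the plate, centred 40 mm beyond the home point.
- plate: Grey metal plate, 240 (x) x 124 x 30 mm, fixed; origin: centre of its underside. Two slots along x at y = +30 and -30 mm: mouth 20 mm wide, edges bevelled 3 mm more each side, lips 12 mm thick; beneath them 36 mm wide, 12 mm high, so a head can turn there; slot floor 24 mm below the plate's top. With the head on it, the collar clears the foot by 4 mm.
- stop_bar: Plain grey bar with two screws, 80 x 34 x 20 mm, fixed on the other slot; not needed. Origin: on the plate's top, 8 mm from one end.
Not all that is in view belongs to the job. Leave any purple or red look-alike of the part that bears bolt_grip alone.

How it is judged:
By the outcome, as a careful person would: the job done as asked, in the order asked, and still so for the second after the job is handed in, with the robot touching nothing.
It also fails if it takes over 42 s, if anything falls off the work surface, if the arm or the gripper's body presses on something with over 40 N, if the wrist force passes 120 N, or if a joint passes its speed limit or range.

## Working session

There is one attempt and no reset: what is moved stays moved. The work goes in short steps, Python scripts to look and compute and a tool call to move; the robot and the scene stay as the last step left them, time stands still between calls to the robot, and variables do not carry over. Pictures are saved under pics/ and viewed, and the job is handed in when it is done.

Besides the shell and the picture viewer there is one more tool, called after ">>>" as a command line: name --argument value ..., lists and objects as JSON in quotes. drive_tool: Moves the arm, as the interface text tells. Its arguments: {"type":"object","properties":{"plan":{"type":"array","items":{"type":"array"}},"force":{"type":"number"}},"required":["plan"]}

```bash
mkdir -p pics; ls; python3 - <<'E'
from plant import env
import cv2,numpy as np
s=env.sense()
print(s['time_s'],s['position'],s['ee_rot'],s['gripper_width'],env.grip_point_offset)
for n in ["scene","top","wrist"]:
    i=env.camera_info(n); print(n,i)
    p,d=env.capture(n); cv2.imwrite(f'pics/{n}0.png',p); np.save(f'{n}0_d.npy',d); np.save(f'{n}0_p.npy',p)
E
```

```text
pics
0.0 [ 241.59007931 -548.58758578  230.42252745] [-3.14159116e+00  1.70239506e-03 -1.15599178e+00] 1.0005173645355558 18.700000000000003
scene {'intrinsics': array([[410.80947572,   0.        , 275.39036647],
       [  0.        , 410.80947572, 205.475461  ],
       [  0.        ,   0.        ,   1.        ]]), 'k1': -0.07474692647455476, 'origin': array([-18.35714863, 725.65396829, 444.23305496]), 'attitude': array([-1.99933776,  0.01048613, -2.40609787])}
top {'intrinsics': array([[379.52541507,   0.        , 279.28315823],
       [  0.        , 379.52541507, 211.71292979],
       [  0.        ,   0.        ,   1.        ]]), 'k1': -0.08295622500932757, 'origin': array([423.35388403, 115.82783624, 918.65392181]), 'attitude': array([-3.04634741,  0.0363701 , -1.59868902])}
wrist {'intrinsics': array([[298.53857997,   0.        , 278.61884676],
       [  0.        , 298.53857997, 207.98687789],
       [  0.        ,   0.        ,   1.        ]]), 'k1': -0.05401344119879677, 'origin': array([ 308.36087568, -518.03773901,  373.18597248]), 'attitude': array([ 2.84771867e+00,  7.68993766e-04, -1.15492582e+00])}
```

View pics/scene0.png

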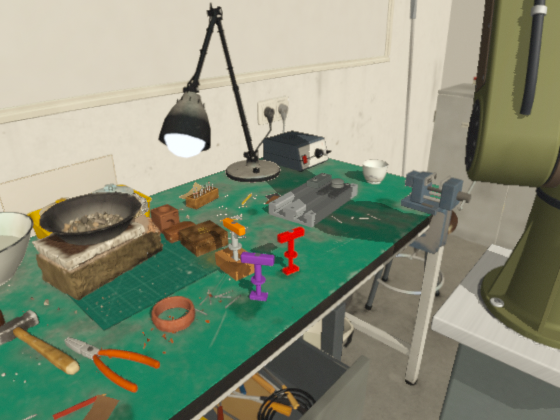

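View pics/top0.png

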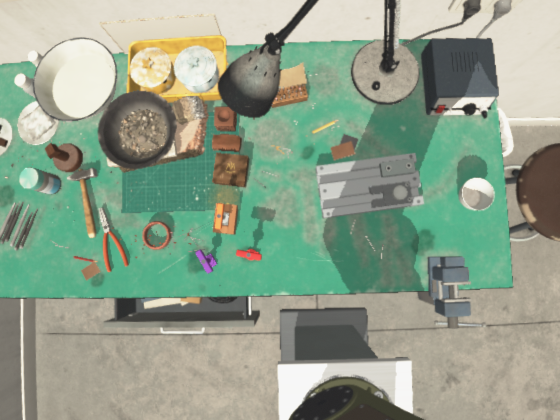

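View pics/wrist0.png

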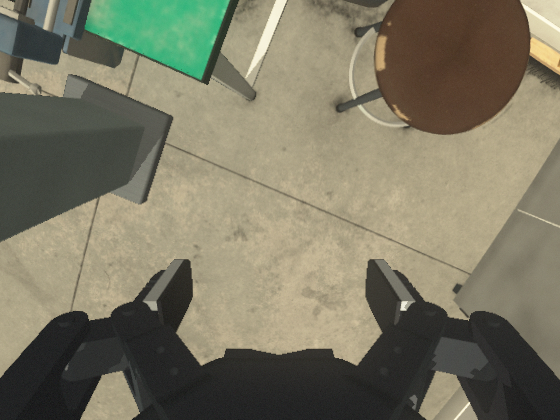

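The scene and top views show the orange bolt in its block at top (226,218), the purple and red look-alikes at (205,260) and (248,254), and the plate at (370,185). The stake is at about (400,192) and the stop bar at about (400,165). I'll zoom in next.

```bash
cat > h.py <<'E'
import numpy as np,cv2
from scipy.spatial.transform import Rotation as R
def ray(info,uv):
    K=info['intrinsics'];k=info['k1']
    uv=np.atleast_2d(np.array(uv,float))
    n=cv2.undistortPoints(uv[:,None,:],K,np.array([k,0,0,0,0.]))[:,0]
    d=np.c_[n,np.ones(len(n))]
    return info['origin'],R.from_euler('xyz',info['attitude']).apply(d)
def onz(info,uv,z):
    o,d=ray(info,uv); t=(z-o[2])/d[:,2]; return o+d*t[:,None]
def dep(info,uv,depth):
    o,d=ray(info,uv); uv=np.atleast_2d(uv)
    t=np.array([depth[int(round(v)),int(round(u))] for u,v in uv]); return o+d*t[:,None]
def proj(info,P):
    P=np.atleast_2d(P)
    c=R.from_euler('xyz',info['attitude']).inv().apply(P-info['origin'])
    n=c[:,:2]/c[:,2:]; r2=(n**2).sum(1); n=n*(1+info['k1']*r2)[:,None]
    K=info['intrinsics']; return n*[K[0,0],K[1,1]]+[K[0,2],K[1,2]]
E
python3 - <<'E'
from plant import env
import cv2,numpy as np
from h import *
p=np.load('top0_p.npy');s=np.load('scene0_p.npy')
cv2.imwrite('pics/t_z1.png',cv2.resize(p[140:230,300:435],None,fx=5.5,fy=5.5,interpolation=2))
cv2.imwrite('pics/t_z2.png',cv2.resize(p[190:280,185:275],None,fx=6,fy=6,interpolation=2))
cv2.imwrite('pics/s_z1.png',cv2.resize(s[165:305,205:365],None,fx=4.3,fy=4.2,interpolation=2))
i=env.camera_info('top'); d=np.load('top0_d.npy')
print(dep(i,[[226,218],[370,190],[400,192],[226,230],[300,250],[205,260],[248,254]],d).round(1))
E
```

```text
[[ 4.963e+02  2.683e+02  5.240e+01]
 [ 5.529e+02 -6.830e+01  3.640e+01]
 [ 5.434e+02 -1.330e+02  5.530e+01]
 [ 4.699e+02  2.730e+02  2.830e+01]
 [ 4.179e+02  9.950e+01 -3.000e-01]
 [ 4.020e+02  3.108e+02  8.530e+01]
 [ 4.129e+02  2.149e+02  8.730e+01]]
```

View pics/t_z1.png

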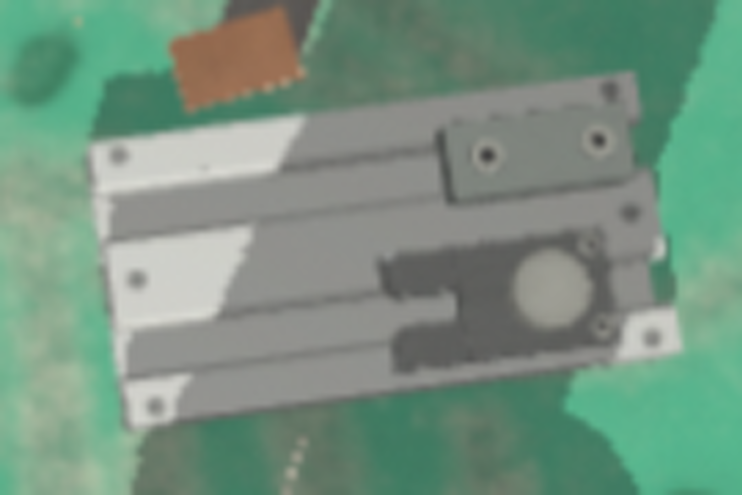

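View pics/t_z2.png

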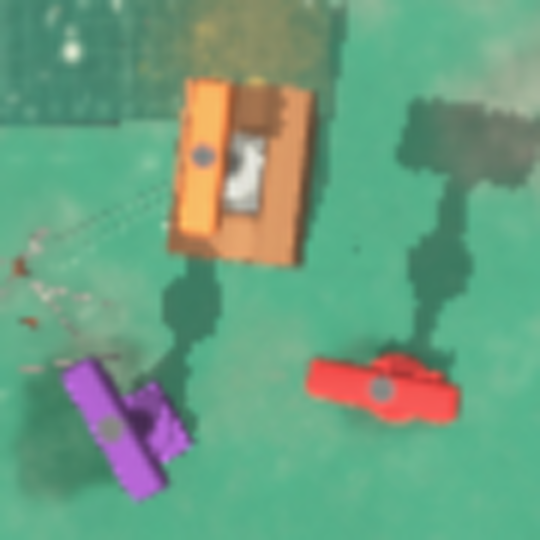

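View pics/s_z1.png

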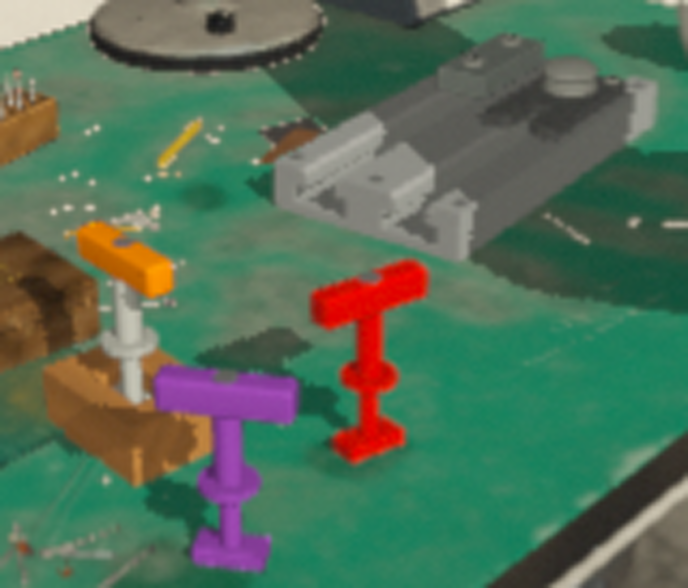

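Top crop: the fork opens to the left in the image (world +y) on the near slot, and the slot is open from the plate's left edge. The bar stands over the light pocket of the block. Next I'll measure.

```bash
python3 - <<'E'
from plant import env
from h import *
p=np.load('top0_p.npy');s=np.load('scene0_p.npy')
it=env.camera_info('top');isc=env.camera_info('scene')
d=np.load('top0_d.npy');ds=np.load('scene0_d.npy')
# orange bar
hsv=cv2.cvtColor(p,cv2.COLOR_BGR2HSV)
sub=hsv[190:240,205:245]
m=((sub[...,0]>8)&(sub[...,0]<20)&(sub[...,1]>150)&(sub[...,2]>180)).astype('uint8')
v,u=np.nonzero(m);print(len(u),u.min()+205,u.max()+205,v.min()+190,v.max()+190)
z=np.array([d[a+190,b+205] for a,b in zip(v,u)])
P=dep(it,np.c_[u+205,v+190],d)
print(np.percentile(P[:,2],[5,25,50,75,95]))
c,wh,a=cv2.minAreaRect(onz(it,np.c_[u+205,v+190],100)[:,:2].astype('float32'));print('bar',c,wh,a)
# zoom marks: top crop coords -> pixel
def z2(x,y): return [185+(x+.5)/6-.5,190+(y+.5)/6-.5]
def z1(x,y): return [300+(x+.5)/5.5-.5,140+(y+.5)/5.5-.5]
def zs(x,y): return [205+(x+.5)/4.3-.5,165+(y+.5)/4.2-.5]
print('bar corners',onz(it,[z2(187,80),z2(230,82),z2(217,236),z2(180,234)],100).round(1)[:,:2])
print('cap',onz(it,[z2(203,157)],100).round(1))
print('block TR,BR,BL',onz(it,[z2(315,90),z2(300,267),z2(168,252)],30).round(1))
c=onz(it,[z1(90,143),z1(634,73),z1(683,350),z1(130,430)],30).round(1);print('plate',c)
print('c',c.mean(0),np.linalg.norm(np.diff(np.r_[c,c[:1]],axis=0),axis=1))
print('foot: mouth prongs, bottom',onz(it,[z1(383,262),z1(395,368),z1(388,298),z1(393,330),z1(457,290),z1(460,322)],38).round(1))
print('stake',onz(it,[z1(552,288)],57))
print('scene bar cap',onz(isc,[zs(124,240)],100))
cp=onz(isc,[zs(276,172),zs(470,225)],30);print('scene plate corners far left,',cp)
print(dep(it,[z1(200,180+0),z1(170,210),z1(300,250),z1(550,290),z1(480,340),z1(230,330)],d).round(1))
E
```

```text
116 215 222 203 229
[ 28.93232771  96.38211053  97.65772206  98.74866787 100.07221098]
bar (497.15338134765625, 276.42449951171875) (14.535079956054688, 57.1922721862793) 85.3576889038086
bar corners [[526.1 282.2]
 [524.9 266.3]
 [468.8 271.9]
 [469.9 285.4]]
cap [[497.7 276.6 100. ]]
block TR,BR,BL [[529.3 245.3  30. ]
 [459.6 252.5  30. ]
 [467.  304.8  30. ]]
plate [[ 616.6   55.5   30. ]
 [ 640.2 -182.1   30. ]
 [ 518.6 -195.1   30. ]
 [ 491.7   43.2   30. ]]
c [566.775 -69.625  30.   ] [238.76917724 122.29292702 239.81346918 125.5041832 ]
foot: mouth prongs, bottom [[559.3 -66.5  38. ]
 [513.9 -69.2  38. ]
 [543.8 -67.8  38. ]
 [530.1 -69.2  38. ]
 [546.3 -97.3  38. ]
 [532.6 -97.8  38. ]]
stake [[ 543.28347339 -132.42307161   57.        ]]
scene bar cap [[500.03837057 274.49178181 100.        ]]
scene plate corners far left, [[604.97692497  67.08259958  30.        ]
 [480.48674597  50.52257805  30.        ]]
[[ 600.     8.    23.8]
 [ 590.9   19.5    3.5]
 [ 567.6  -33.5   25.4]
 [ 542.7 -132.    55.3]
 [ 524.7 -106.    37.6]
 [ 536.7   -4.9    2. ]]
```

```bash
python3 - <<'E'
from plant import env
from h import *
it=env.camera_info('top');d=np.load('top0_d.npy')
print(dep(it,[[450,275],[440,270],[455,300],[250,85],[230,80],[280,35],[300,20],[232,170],[478,195],[390,50]],d).round(0))
E
```

```text
[[ 354. -224.   87.]
 [ 364. -208.   73.]
 [ 300. -232.   88.]
 [ 719.  185.  264.]
 [ 734.  222.  257.]
 [ 782.  126.  318.]
 [ 796.   92.  339.]
 [ 612.  256.   33.]
 [ 537. -338.   10.]
 [ 859. -117.  113.]]
```

>>> drive_tool --plan '[[[0, 0, -2], [0, 0, 0], -1], [[0, 0, -4], [0, 0, 0], -1], [[-2.2, -3.2, -0.5], [0, 0, 0], -1], [[-2.2, -3.2, -0.5], [0, 0, -5], -1]]'

```text
time_s: 0.48
position: [282.9, -484.6, 303.2]
ee_rot: [-3.141, -0.004, -1.072]
wrist_force: [1.4, -0.5, -0.5]
gripper_width: 1.0
```

```bash
python3 - <<'E'
from plant import env
s=env.sense()
for k in ('time_s','position','ee_rot','joint_pos','wrist_force'):print(k,s[k])
E
```

```text
time_s 0.4833
position [ 282.93211233 -484.55374354  303.20990625]
ee_rot [-3.14145985 -0.00375078 -1.07165157]
joint_pos [-1.04231076e+00  2.18202890e-01 -9.68383866e-03  1.33915653e+00
  2.27100677e-05  1.60013693e+00]
wrist_force [ 1.4108253  -0.4734264  -0.53846834]
```

```bash
cat >> h.py <<'E'
def plan(p,yaw,q,yawq,n,g=-1,nd=2):
    """vertical tool; rows from pose p,yaw to q,yawq; lengths mm, yaw deg"""
    p=np.array(p,float);q=np.array(q,float);P=p.copy();y=yaw;out=[]
    for i in range(1,n+1):
        d=p+(q-p)*i/n-P; a=np.radians(y)
        t=[d[0]*np.cos(a)+d[1]*np.sin(a),d[0]*np.sin(a)-d[1]*np.cos(a),-d[2]]
        t=np.round(np.array(t)/10,nd); w=round(-(yaw+(yawq-yaw)*i/n-y),1)
        out.append([[float(x) for x in t],[0,0,w],g])
        t=t*10; P=P+[t[0]*np.cos(a)+t[1]*np.sin(a),t[0]*np.sin(a)-t[1]*np.cos(a),-t[2]]; y-=w
    print(out); print('end',P.round(2),round(y,2)); return P,y
E
python3 -c "
from h import *
a=plan((282.6,-483,301),-61.2,(460,-250,290),10,10,nd=1)
plan(*a,(532,-40,260),84.5,11,nd=1)"
```

```text
[[[-1.2, -2.7, 0.1], [0, 0, -7.1], -1], [[-0.8, -2.8, 0.1], [0, 0, -7.1], -1], [[-0.5, -2.9, 0.1], [0, 0, -7.2], -1], [[-0.2, -2.9, 0.1], [0, 0, -7.1], -1], [[0.3, -2.9, 0.2], [0, 0, -7.1], -1], [[0.6, -2.9, 0.1], [0, 0, -7.1], -1], [[0.9, -2.8, 0.1], [0, 0, -7.1], -1], [[1.3, -2.6, 0.1], [0, 0, -7.2], -1], [[1.6, -2.5, 0.1], [0, 0, -7.1], -1], [[1.9, -2.2, 0.1], [0, 0, -7.1], -1]]
end [ 460.38 -249.93  290.  ] 10.0
[[[1.0, -1.8, 0.3], [0, 0, -6.8], -1], [[1.1, -1.6, 0.2], [0, 0, -6.7], -1], [[1.4, -1.5, 0.3], [0, 0, -6.8], -1], [[1.5, -1.3, 0.3], [0, 0, -6.8], -1], [[1.7, -1.1, 0.3], [0, 0, -6.8], -1], [[1.8, -1.0, 0.2], [0, 0, -6.7], -1], [[1.9, -0.7, 0.3], [0, 0, -6.8], -1], [[1.9, -0.5, 0.3], [0, 0, -6.8], -1], [[2.0, -0.2, 0.3], [0, 0, -6.8], -1], [[2.0, 0.0, 0.2], [0, 0, -6.7], -1], [[2.0, 0.2, 0.3], [0, 0, -6.8], -1]]
end [531.52 -40.4  260.  ] 84.5
```

>>> drive_tool --plan '[[[-1.2, -2.7, 0.1], [0, 0, -7.1], -1], [[-0.8, -2.8, 0.1], [0, 0, -7.1], -1], [[-0.5, -2.9, 0.1], [0, 0, -7.1], -1], [[-0.2, -2.9, 0.1], [0, 0, -7.1], -1], [[0.3, -2.9, 0.2], [0, 0, -7.1], -1], [[0.6, -2.9, 0.1], [0, 0, -7.1], -1], [[0.9, -2.8, 0.1], [0, 0, -7.1], -1], [[1.3, -2.6, 0.1], [0, 0, -7.1], -1], [[1.6, -2.5, 0.1], [0, 0, -7.1], -1], [[1.9, -2.2, 0.1], [0, 0, -7.1], -1]]'

```text
time_s: 1.32
position: [461.4, -248.9, 290.1]
ee_rot: [-3.141, 0.0, 0.177]
wrist_force: [0.9, 0.4, -0.5]
gripper_width: 0.999
```

>>> drive_tool --plan '[[[1.0, -1.8, 0.3], [0, 0, -6.8], -1], [[1.1, -1.6, 0.2], [0, 0, -6.7], -1], [[1.4, -1.5, 0.3], [0, 0, -6.8], -1], [[1.5, -1.3, 0.3], [0, 0, -6.8], -1], [[1.7, -1.1, 0.3], [0, 0, -6.8], -1], [[1.8, -1.0, 0.2], [0, 0, -6.7], -1], [[1.9, -0.7, 0.3], [0, 0, -6.8], -1], [[1.9, -0.5, 0.3], [0, 0, -6.8], -1], [[2.0, -0.2, 0.3], [0, 0, -6.8], -1], [[2.0, 0.0, 0.2], [0, 0, -6.7], -1], [[2.0, 0.2, 0.3], [0, 0, -6.8], -1], [[0, 0, 0], [0, 0, 0], -1]]'

```text
time_s: 2.32
position: [533.3, -38.3, 259.4]
ee_rot: [-3.141, -0.001, 1.478]
wrist_force: [-0.1, -0.3, 0.5]
gripper_width: 0.999
```

```bash
cat > cap.py <<'E'
import sys,pickle
from plant import env
from h import *
def cap(tag,n='wrist'):
    s=env.sense(); i=env.camera_info(n); p,d=env.capture(n)
    cv2.imwrite(f'pics/{tag}.png',p); pickle.dump((s,i,p,d),open(tag+'.pkl','wb'))
    print(s['time_s'],s['position'].round(1),s['ee_rot'].round(3),s['wrist_force'].round(1),s['gripper_width'])
    return s,i,p,d
if __name__=='__main__': cap(sys.argv[1],*(sys.argv[2:]))
E
python3 cap.py w1
```

```text
2.3167 [533.3 -38.3 259.4] [-3.141e+00 -1.000e-03  1.478e+00] [-0.1 -0.3  0.5] 0.9993816721571136
```

View pics/w1.png

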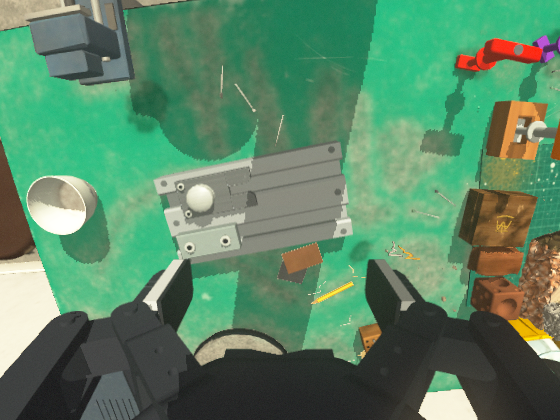

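The wrist view shows the plate at (250,200), with the stake at (200,198) and the stop bar at (210,240). The fork is at about (245,195) and the block is at the right edge.

```bash
python3 - <<'E'
import cv2
p=cv2.imread('pics/w1.png')
cv2.imwrite('pics/w1z.png',cv2.resize(p[135:270,150:360],None,fx=3.8,fy=3.8,interpolation=2))
E
```

```text
(no output)
```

View pics/w1z.png

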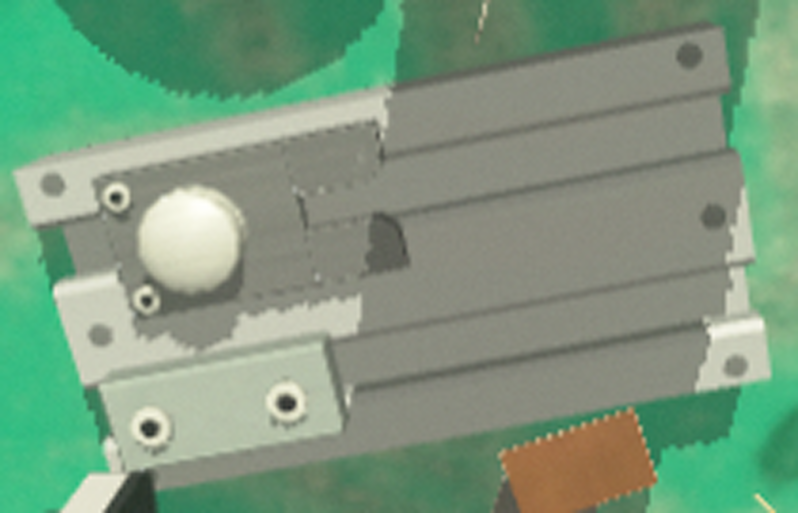

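```bash
python3 - <<'E'
import pickle
from h import *
s,i,p,d=pickle.load(open('w1.pkl','rb'))
def z(x,y): return [150+(x+.5)/3.8-.5,135+(y+.5)/3.8-.5]
c=onz(i,[z(15,172),z(722,24),z(766,320)],30);print('plate',c.round(1)); print(np.linalg.norm(c[0]-c[1]),np.degrees(np.arctan2(*(c[0]-c[1])[[1,0]])))
l=onz(i,[z(385,158),z(733,92),z(313,225),z(740,152)],30).round(1);print('slot lines',l)
print('screws',onz(i,[z(53,185),z(689,55),z(713,215),z(736,366),z(100,334)],30).round(1))
print('foot',onz(i,[z(378,120),z(382,160),z(298,190),z(310,222),z(115,198),z(147,300)],38).round(1))
print('stake',onz(i,[z(190,237)],57).round(1))
E
```

```text
plate [[ 518.9 -196.4   30. ]
 [ 492.4   41.7   30. ]
 [ 594.7   53.5   30. ]]
239.5015799932727 -83.63285967678648
slot lines [[526.  -71.6  30. ]
 [514.6  44.5  30. ]
 [546.5 -98.6  30. ]
 [534.7  46.1  30. ]]
screws [[ 524.6 -184.3   30. ]
 [ 501.3   30.6   30. ]
 [ 555.5   36.4   30. ]
 [ 610.8   42.6   30. ]
 [ 578.5 -178.5   30. ]]
foot [[ 512.   -71.5   38. ]
 [ 525.1  -71.8   38. ]
 [ 532.5 -100.4   38. ]
 [ 543.6  -98.    38. ]
 [ 529.5 -161.2   38. ]
 [ 565.4 -156.9   38. ]]
stake [[ 540.5 -132.9   57. ]]
```

```bash
python3 -c "
from h import *
plan((531.5,-40.4,260),84.5,(497.5,276,170),84.5,9,nd=1)"
```

```text
[[[3.5, -0.7, 1.0], [0, 0, -0.0], -1], [[3.4, -0.7, 1.0], [0, 0, -0.0], -1], [[3.5, -0.7, 1.0], [0, 0, -0.0], -1], [[3.5, -0.8, 1.0], [0, 0, -0.0], -1], [[3.4, -0.7, 1.0], [0, 0, -0.0], -1], [[3.5, -0.7, 1.0], [0, 0, -0.0], -1], [[3.4, -0.7, 1.0], [0, 0, -0.0], -1], [[3.5, -0.7, 1.0], [0, 0, -0.0], -1], [[3.5, -0.7, 1.0], [0, 0, -0.0], -1]]
end [497.7 276.3 170. ] 84.5
```

>>> drive_tool --plan '[[[3.5, -0.7, 1.0], [0, 0, 0], -1], [[3.4, -0.7, 1.0], [0, 0, 0], -1], [[3.5, -0.7, 1.0], [0, 0, 0], -1], [[3.5, -0.8, 1.0], [0, 0, 0], -1], [[3.4, -0.7, 1.0], [0, 0, 0], -1], [[3.5, -0.7, 1.0], [0, 0, 0], -1], [[3.4, -0.7, 1.0], [0, 0, 0], -1], [[3.5, -0.7, 1.0], [0, 0, 0], -1], [[3.5, -0.7, 1.0], [0, 0, 0], -1], [[0, 0, 0], [0, 0, 0], -1], [[0, 0, 0], [0, 0, 0], -1]]'

```text
time_s: 3.28
position: [499.8, 276.2, 169.5]
ee_rot: [-3.14, 0.001, 1.472]
wrist_force: [0.1, -0.6, -0.0]
gripper_width: 1.0
```

```bash
python3 cap.py w2
```

```text
3.2833 [499.8 276.2 169.5] [-3.140e+00  1.000e-03  1.472e+00] [ 0.1 -0.6 -0. ] 0.9997063479183311
```

View pics/w2.png

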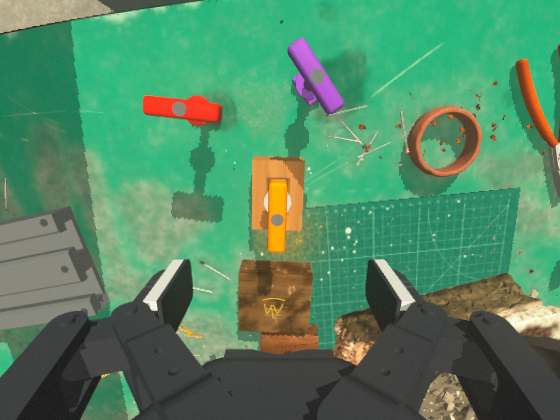

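The wrist view shows the orange bar at (277,215), between the jaws and nearly vertical in the image. I'll measure its centre and direction on z=100.

```bash
python3 - <<'E'
import pickle
from h import *
s,i,p,d=pickle.load(open('w2.pkl','rb'))
hsv=cv2.cvtColor(p,cv2.COLOR_BGR2HSV);u0,v0=245,150
sub=hsv[v0:260,u0:310]
m=((sub[...,0]>8)&(sub[...,0]<22)&(sub[...,1]>190)&(sub[...,2]>200)).astype('uint8')
n,l,st,c=cv2.connectedComponentsWithStats(m);k=1+st[1:,4].argmax();print(st[k])
v,u=np.nonzero(l==k)
P=onz(i,np.c_[u+u0,v+v0],100)[:,:2].astype('float32')
print(cv2.minAreaRect(P))
hull=cv2.convexHull(np.c_[u+u0,v+v0].astype('int32'))
print(onz(i,[[277,219.5]],100).round(1), d[215,283],d[200,277])
print(dep(i,[[273,215],[282,215],[277,190],[277,245]],d).round(1))
c=onz(i,[[252,156],[305,157],[303,230],[253,231]],30);print('block',c.round(1))
e=l[:,:]==k
for v in (190,200,230,240,248):
    uu=np.nonzero(l[v-v0]==k)[0]+u0; print(v,uu.min(),uu.max(), onz(i,[[uu.min()-.5,v],[uu.max()+.5,v]],100)[:,:2].round(1).tolist())
E
```

```text
[  23   30   20   72 1076]
((496.0555114746094, 276.0785827636719), (13.551321983337402, 56.268245697021484), 82.77215576171875)
[[498.2 275.9 100. ]] 224.21724 220.40282
[[494.1 273.3 100.8]
 [495.2 280.   99.2]
 [475.2 278.2 101.2]
 [519.2 273.8  99.2]]
block [[457.  255.9  30. ]
 [462.9 305.4  30. ]
 [535.8 298.   30. ]
 [532.  247.6  30. ]]
190 269 287 [[474.9, 272.0], [476.3, 285.8]]
200 269 286 [[482.4, 271.2], [483.7, 284.4]]
230 268 285 [[505.8, 267.9], [507.2, 281.5]]
240 268 284 [[514.0, 267.0], [515.3, 280.0]]
248 268 284 [[520.7, 266.3], [521.9, 279.4]]
```

>>> drive_tool --plan '[[[0, -0.28, 1.9], [0, 0, 1], -1], [[0, 0, 1.9], [0, 0, 0], -1], [[0, 0, 1.9], [0, 0, 0], -1], [[0, 0, 1.9], [0, 0, 0], -1], [[0, 0, 1.9], [0, 0, 0], -1], [[0, 0, 0], [0, 0, 0], -1], [[0, 0, 0], [0, 0, 0], -1]]'

```text
time_s: 3.92
position: [497.4, 274.0, 75.2]
ee_rot: [-3.14, 0.001, 1.451]
wrist_force: [0.3, -0.3, -0.4]
gripper_width: 0.999
```

```bash
python3 cap.py w3
```

```text
3.9167 [497.4 274.   75.2] [-3.140e+00  1.000e-03  1.451e+00] [ 0.3 -0.3 -0.4] 0.9987945593964299
```

View pics/w3.png

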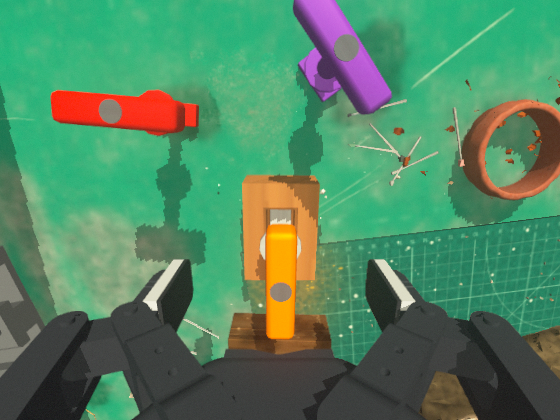

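The bar is centred between the jaws (281 against a jaw mid of 279.5) and parallel to them. I'll check the cap (281,292) along the bar.

```bash
python3 - <<'E'
import pickle
from h import *
s,i,p,d=pickle.load(open('w3.pkl','rb'))
c=onz(i,[[281,292]],100);print(c)
m=onz(i,[[281,228],[281,337]],100);print(m,m.mean(0),d[292,281])
a=s['ee_rot'][2];dd=c[0]-s['position'];print('tool',dd[0]*np.cos(a)+dd[1]*np.sin(a),dd[0]*np.sin(a)-dd[1]*np.cos(a))
E
```

```text
[[498.4123103  275.98786341 100.        ]]
[[467.67061735 279.59311216 100.        ]
 [523.19314127 273.08526688 100.        ]] [495.43187931 276.33918952 100.        ] 133.67981
tool 2.051473815492901 0.7279959271520253
```

>>> drive_tool --force 50 --plan '[[[0.05, 0, 0.1], [0, 0, 0], 0.5], [[0, 0, 0], [0, 0, 0], 1], [[0, 0, 0], [0, 0, 0], 1], [[0, 0, 0], [0, 0, 0], 1], [[0, 0, 0], [0, 0, 0], 1], [[0, 0, 0], [0, 0, 0], 1], [[0, 0, 0], [0, 0, 0], 1], [[0, 0, 0], [0, 0, 0], 1]]'

```text
time_s: 4.63
position: [497.8, 276.3, 74.6]
ee_rot: [3.141, 0.001, 1.453]
wrist_force: [-1.4, -2.4, 4.1]
gripper_width: 0.153
```

>>> drive_tool --plan '[[[0, 0, -0.6], [0, 0, 0], 1], [[0, 0, -1], [0, 0, 0], 1], [[0, 0, -2], [0, 0, 0], 1], [[0, 0, -2.5], [0, 0, 0], 1], [[0, 0, -2.5], [0, 0, 0], 1], [[0, 0, -1], [0, 0, 0], 1]]'

```text
time_s: 5.13
position: [499.2, 277.5, 174.2]
ee_rot: [3.138, -0.003, 1.453]
wrist_force: [1.1, 0.8, -2.2]
gripper_width: 0.154
```

```bash
python3 -c "
from plant import env
s=env.sense();print(s['position'],s['ee_rot'],s['wrist_force'],s['gripper_width'])
from h import *
a=plan((497.8,276.3,170.6),83.2,(515,120,170),45,7,g=1)
plan(*a,(532,-29.5,150),6.2,7,g=1)"
```

```text
[499.15767385 277.49115937 174.22261459] [ 3.13805151e+00 -2.97600973e-03  1.45334401e+00] [ 1.10564939  0.8071447  -2.16496708] 0.154361300560916
[[[-2.19, 0.51, 0.01], [0, 0, 5.5], 1], [[-2.13, 0.71, 0.01], [0, 0, 5.4], 1], [[-2.05, 0.92, 0.01], [0, 0, 5.5], 1], [[-1.96, 1.1, 0.0], [0, 0, 5.4], 1], [[-1.84, 1.29, 0.01], [0, 0, 5.5], 1], [[-1.71, 1.45, 0.01], [0, 0, 5.4], 1], [[-1.57, 1.61, 0.01], [0, 0, 5.5], 1]]
end [514.97 119.98 170.  ] 45.0
[[[-1.34, 1.68, 0.29], [0, 0, 5.5], 1], [[-1.17, 1.8, 0.28], [0, 0, 5.6], 1], [[-0.99, 1.91, 0.29], [0, 0, 5.5], 1], [[-0.8, 2.0, 0.28], [0, 0, 5.6], 1], [[-0.6, 2.06, 0.29], [0, 0, 5.5], 1], [[-0.4, 2.11, 0.28], [0, 0, 5.6], 1], [[-0.2, 2.14, 0.29], [0, 0, 5.5], 1]]
end [531.99 -29.49 150.  ] 6.2
```

>>> drive_tool --plan '[[[-2.2, 0.5, 0], [0, 0, 5.5], 1], [[-2.1, 0.7, 0], [0, 0, 5.4], 1], [[-2.1, 0.9, 0], [0, 0, 5.5], 1], [[-2.0, 1.1, 0], [0, 0, 5.4], 1], [[-1.8, 1.3, 0], [0, 0, 5.5], 1], [[-1.7, 1.5, 0], [0, 0, 5.4], 1], [[-1.6, 1.6, 0], [0, 0, 5.5], 1]]'

```text
time_s: 5.72
position: [514.7, 118.6, 170.0]
ee_rot: [-3.141, 0.0, 0.782]
wrist_force: [0.4, -0.4, -0.8]
gripper_width: 0.158
```

>>> drive_tool --plan '[[[-1.3, 1.7, 0.3], [0, 0, 5.5], 1], [[-1.2, 1.8, 0.3], [0, 0, 5.6], 1], [[-1.0, 1.9, 0.3], [0, 0, 5.5], 1], [[-0.8, 2.0, 0.3], [0, 0, 5.6], 1], [[-0.6, 2.1, 0.3], [0, 0, 5.5], 1], [[-0.4, 2.1, 0.3], [0, 0, 5.6], 1], [[-0.2, 2.1, 0.2], [0, 0, 5.5], 1], [[0, 0, 0], [0, 0, 0], 1], [[0, 0, 0], [0, 0, 0], 1]]'

```text
time_s: 6.47
position: [531.9, -30.5, 149.9]
ee_rot: [-3.141, 0.001, 0.108]
wrist_force: [-0.2, 0.2, -1.8]
gripper_width: 0.156
```

```bash
python3 cap.py w4; python3 cap.py t4 top; python3 cap.py s4 scene; python3 - <<'E'
import cv2
p=cv2.imread('pics/t4.png');cv2.imwrite('pics/t4z.png',cv2.resize(p[140:230,300:435],None,fx=5.5,fy=5.5,interpolation=2))
p=cv2.imread('pics/s4.png');cv2.imwrite('pics/s4z.png',cv2.resize(p[140:245,255:375],None,fx=5.5,fy=5.5,interpolation=2))
E
```

```text
6.4667 [531.9 -30.5 149.9] [-3.141e+00  1.000e-03  1.080e-01] [-0.2  0.2 -1.8] 0.15615109091014814
6.5167 [531.9 -29.7 150. ] [-3.141e+00  1.000e-03  1.100e-01] [-0.2 -0.2 -2.6] 0.15645520058409126
6.5667 [532.  -29.3 150.2] [-3.141  0.     0.111] [ 0.2 -0.5 -2.3] 0.15651371863411917
```

View pics/w4.png

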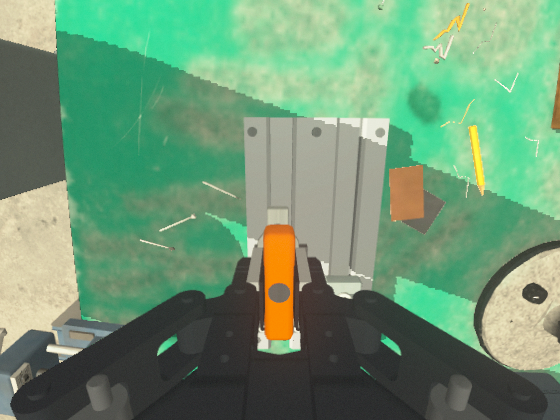

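View pics/s4z.png

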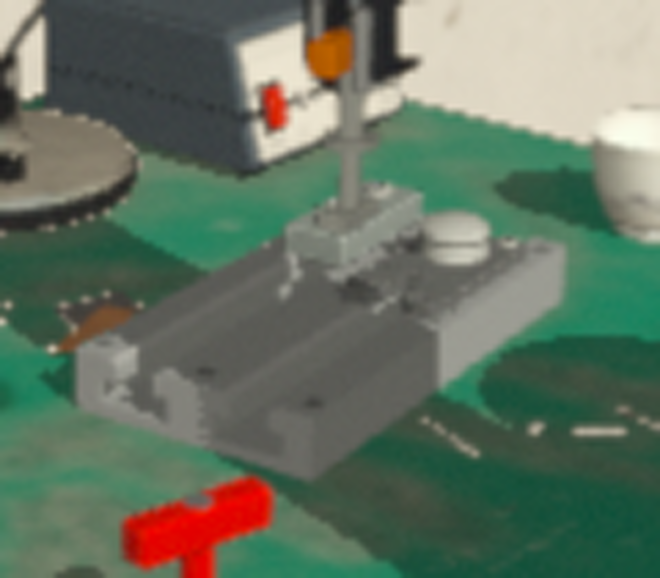

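View pics/t4z.png

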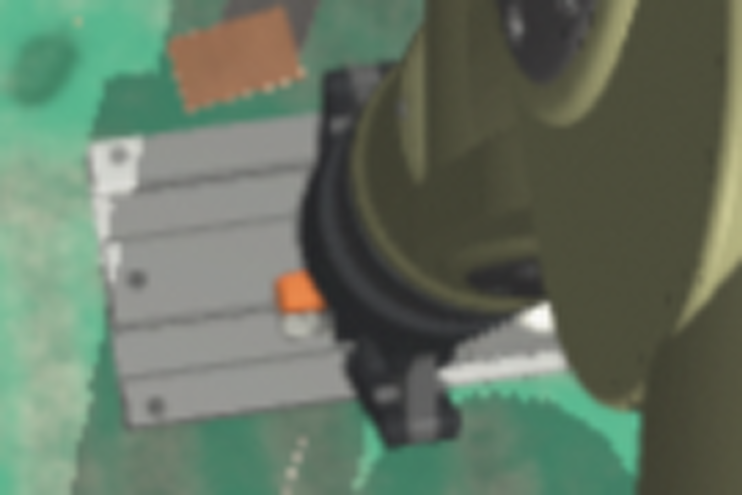

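Wrist view: the slot is the band between columns 268 and 294 at the top. The bar is at 280 and the head's end shows at (278,213), apparently aligned. I'll quantify that in tool axes.

```bash
python3 - <<'E'
import cv2
p=cv2.imread('pics/w4.png');cv2.imwrite('pics/w4z.png',cv2.resize(p[110:260,230:330],None,fx=4,fy=4,interpolation=2))
E
```

```text
(no output)
```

View pics/w4z.png

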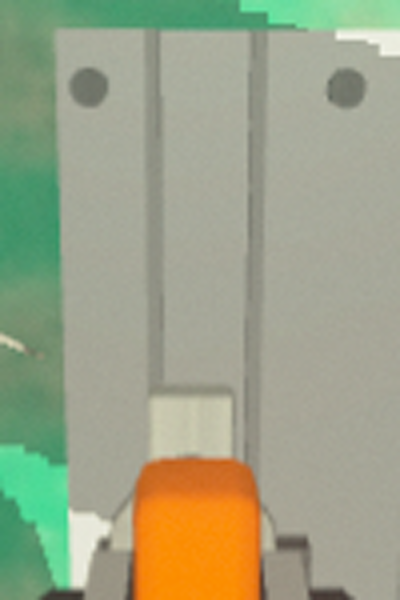

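```bash
python3 - <<'E'
import pickle
from h import *
s,i,p,d=pickle.load(open('w4.pkl','rb'))
def z(x,y): return [230+(x+.5)/4-.5,110+(y+.5)/4-.5]
a=s['ee_rot'][2]
def tool(P): 
    D=P-s['position']; return np.c_[D[:,0]*np.cos(a)+D[:,1]*np.sin(a),D[:,0]*np.sin(a)-D[:,1]*np.cos(a)].round(1)
zt=s['position'][2]
L=onz(i,[z(146,50),z(267,50),z(148,350),z(262,350),z(160,50),z(250,50),z(163,350),z(246,350)],30);print('slot',tool(L).tolist()); print(L[[0,2]].round(1))
mid=(L[0]+L[1])/2,(L[2]+L[3])/2; dd=mid[1]-mid[0];print('mids',mid,'dir',np.degrees(np.arctan2(dd[1],dd[0])),'tool yaw',np.degrees(a))
print('scr',onz(i,[z(89,88),z(346,88)],30).round(1))
print('head',tool(onz(i,[z(149,395),z(234,395),z(149,455),z(234,455)],zt-62.6+8)).tolist())
print('bar',tool(onz(i,[z(134,480),z(260,480),z(134,560),z(262,560)],zt+25.4)).tolist())
print('cap',tool(onz(i,[[279,293]],zt+25.4)))
E
```

```text
slot [[-11.4, -71.5], [14.3, -71.6], [-11.6, -5.7], [14.3, -5.7], [-8.4, -71.5], [10.7, -71.6], [-8.2, -5.7], [10.7, -5.7]]
[[512.8  39.4  30. ]
 [519.7 -26.1  30. ]]
mids (array([525.58273929,  40.82705567,  30.        ]), array([532.59361642, -24.64843302,  30.        ])) dir -83.88826310798468 tool yaw 6.2092936778732595
scr [[501.5  30.3  30. ]
 [556.1  36.3  30. ]]
head [[-8.8, -14.8], [5.9, -14.9], [-8.9, -3.8], [6.0, -3.9]]
bar [[-7.2, -29.8], [6.1, -29.9], [-7.3, -20.7], [6.4, -20.7]]
cap [[-0.4  0.8]]
```

>>> drive_tool --plan '[[[0.2, 0, 1.5], [0, 0, 0], 1], [[0, 0, 2], [0, 0, 0], 1], [[0, 0, 1.3], [0, 0, 0], 1], [[0, 0, 0], [0, 0, 0], 1], [[0, 0, 0], [0, 0, 0], 1]]'

```text
time_s: 7.03
position: [533.4, -28.7, 102.0]
ee_rot: [-3.141, 0.002, 0.111]
wrist_force: [-0.1, -0.8, -1.2]
gripper_width: 0.151
```

```bash
python3 cap.py w5; python3 - <<'E'
import cv2
p=cv2.imread('pics/w5.png');cv2.imwrite('pics/w5z.png',cv2.resize(p[60:260,230:330],None,fx=4,fy=3,interpolation=2))
E
```

```text
7.0333 [533.4 -28.7 102. ] [-3.141e+00  2.000e-03  1.110e-01] [-0.1 -0.8 -1.2] 0.1507428786068172
```

View pics/w5z.png

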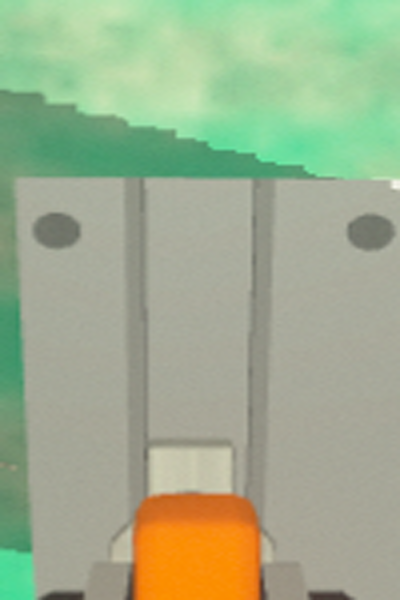

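>>> drive_tool --plan '[[[0.12, 0, 0.4], [0, 0, 0], 1], [[0, 0, 0.4], [0, 0, 0], 1], [[0, 0, 0.4], [0, 0, 0], 1], [[0, 0, 0.4], [0, 0, 0], 1], [[0, 0, 0], [0, 0, 0], 1]]'

```text
time_s: 7.5
position: [534.7, -29.4, 85.5]
ee_rot: [-3.141, 0.001, 0.109]
wrist_force: [-0.1, 0.6, -3.0]
gripper_width: 0.151
```

>>> drive_tool --plan '[[[0, 0, 0.4], [0, 0, 0], 1], [[0, 0, 0.4], [0, 0, 0], 1], [[0, 0, 0.4], [0, 0, 0], 1], [[0, 0, 0.3], [0, 0, 0], 1], [[0, 0, 0], [0, 0, 0], 1]]'

```text
time_s: 7.92
position: [534.7, -29.4, 70.4]
ee_rot: [-3.141, 0.001, 0.109]
wrist_force: [-0.2, 0.3, -2.0]
gripper_width: 0.154
```

```bash
python3 cap.py w6; python3 cap.py s6 scene; python3 - <<'E'
import cv2
p=cv2.imread('pics/w6.png');cv2.imwrite('pics/w6z.png',cv2.resize(p[60:260,230:330],None,fx=4,fy=3,interpolation=2))
p=cv2.imread('pics/s6.png');cv2.imwrite('pics/s6z.png',cv2.resize(p[140:245,255:375],None,fx=5.5,fy=5.5,interpolation=2))
E
```

```text
7.9167 [534.7 -29.4  70.4] [-3.141e+00  1.000e-03  1.090e-01] [-0.2  0.3 -2. ] 0.1536634130189252
7.9667 [534.9 -29.4  70.8] [-3.141e+00  1.000e-03  1.090e-01] [ 0.4 -0.4 -2.2] 0.1490498797399512
```

View pics/w6z.png

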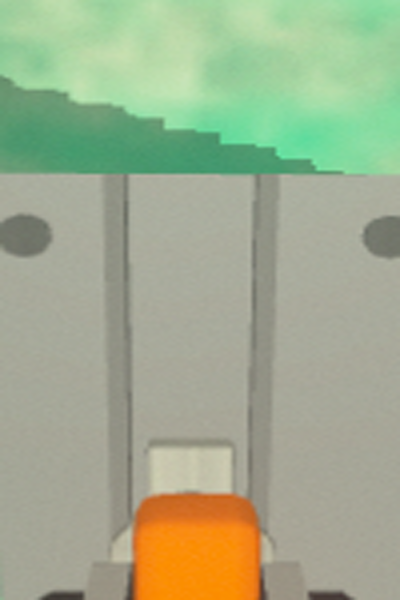

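View pics/s6z.png

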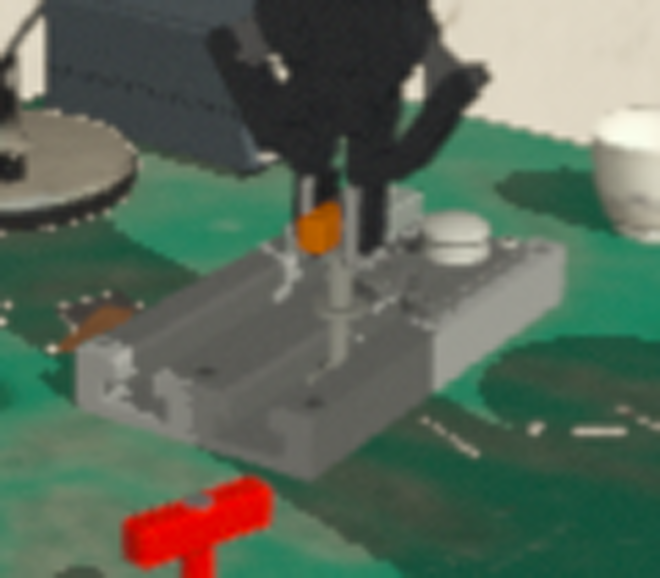

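>>> drive_tool --plan '[[[0, 0.6, 0], [0, 0, 0], 1], [[0, 0.8, 0], [0, 0, 0], 1], [[0, 0.8, 0], [0, 0, 0], 1], [[0, 0.8, 0], [0, 0, 0], 1], [[0, 0, 0], [0, 0, 0], 1]]'

```text
time_s: 8.43
position: [539.1, -61.2, 71.5]
ee_rot: [3.141, -0.001, 0.107]
wrist_force: [1.1, 0.2, -2.7]
gripper_width: 0.151
```

>>> drive_tool --plan '[[[0, 0.4, 0], [0, 0, 0], 1], [[0, 0.4, 0], [0, 0, 0], 1], [[0, 0.4, 0], [0, 0, 0], 1], [[0, 0.4, 0], [0, 0, 0], 1], [[0, 0, 0], [0, 0, 0], 1]]'

```text
time_s: 8.85
position: [540.5, -75.9, 71.3]
ee_rot: [3.141, -0.0, 0.109]
wrist_force: [0.4, 0.2, -2.4]
gripper_width: 0.152
```

```bash
python3 cap.py w7; python3 cap.py s7 scene; python3 - <<'E'
import cv2
p=cv2.imread('pics/w7.png');cv2.imwrite('pics/w7z.png',cv2.resize(p[60:360,210:350],None,fx=3,fy=2,interpolation=2))
p=cv2.imread('pics/s7.png');cv2.imwrite('pics/s7z.png',cv2.resize(p[165:225,300:370],None,fx=9,fy=9,interpolation=2))
E
```

```text
8.85 [540.5 -75.9  71.3] [ 3.141 -0.     0.109] [ 0.4  0.2 -2.4] 0.15243472792977386
8.9 [540.4 -75.5  71.3] [-3.142 -0.     0.109] [ 0.6  0.5 -2. ] 0.15216668342875211
```

View pics/w7z.png

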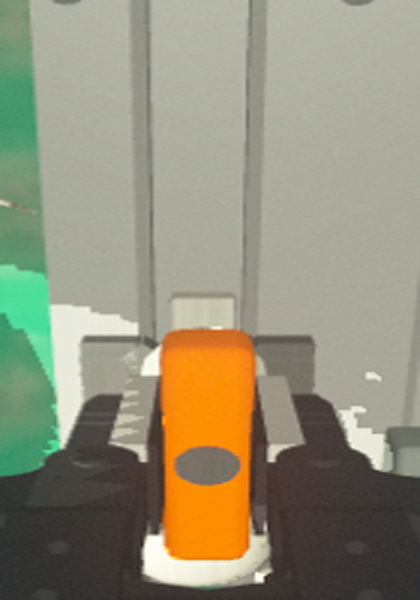

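View pics/s7z.png

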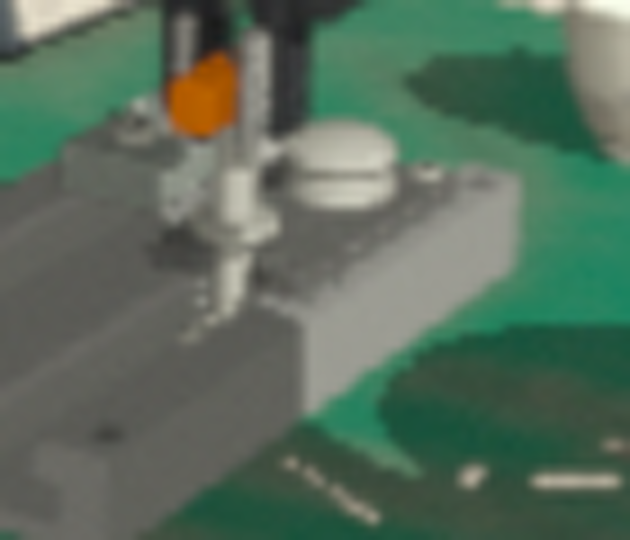

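The head sits about 0.9 mm to +x of the slot's middle (203 against 199) and there are no side forces. I'll trim that and go on in small steps.

>>> drive_tool --plan '[[[-0.08, 0.3, 0], [0, 0, 0], 1], [[0, 0.3, 0], [0, 0, 0], 1], [[0, 0.3, 0], [0, 0, 0], 1], [[0, 0.3, 0], [0, 0, 0], 1], [[0, 0, 0], [0, 0, 0], 1]]'

```text
time_s: 9.37
position: [541.0, -87.8, 71.3]
ee_rot: [3.141, -0.0, 0.109]
wrist_force: [0.3, 0.3, -3.3]
gripper_width: 0.153
```

>>> drive_tool --plan '[[[0, 0.2, 0], [0, 0, 0], 1], [[0, 0.2, 0], [0, 0, 0], 1], [[0, 0.1, 0], [0, 0, 0], 1], [[0, 0, 0], [0, 0, 0], 1]]'

```text
time_s: 9.7
position: [541.5, -92.4, 71.3]
ee_rot: [3.142, -0.0, 0.109]
wrist_force: [0.7, -0.7, -1.7]
gripper_width: 0.152
```

>>> drive_tool --plan '[[[0, 0.1, 0], [0, 0, 0], 1], [[0, 0.1, 0], [0, 0, 0], 1], [[0, 0, 0], [0, 0, 0], 1]]'

```text
time_s: 9.95
position: [541.7, -94.3, 71.3]
ee_rot: [3.142, 0.0, 0.109]
wrist_force: [0.2, 0.2, -3.1]
gripper_width: 0.152
```

>>> drive_tool --plan '[[[0, 0.1, 0], [0, 0, 0], 1], [[0, 0.1, 0], [0, 0, 0], 1], [[0, 0, 0], [0, 0, 0], 1]]'

```text
time_s: 10.2
position: [541.8, -95.7, 71.3]
ee_rot: [-3.14, -0.0, 0.109]
wrist_force: [-1.4, 2.0, -2.4]
gripper_width: 0.151
```

>>> drive_tool --plan '[[[0, 0.1, 0], [0, 0, 0], 1], [[0, 0, 0], [0, 0, 0], 1]]'

```text
time_s: 10.37
position: [541.9, -96.2, 71.3]
ee_rot: [-3.139, -0.0, 0.11]
wrist_force: [-0.3, 5.0, -0.5]
gripper_width: 0.158
```

>>> drive_tool --plan '[[[0, 0.1, 0], [0, 0, 0], 1], [[0, 0, 0], [0, 0, 0], 1]]'

```text
time_s: 10.53
position: [541.9, -96.6, 71.3]
ee_rot: [-3.138, -0.0, 0.11]
wrist_force: [-0.9, 6.2, 0.9]
gripper_width: 0.151
```

```bash
python3 cap.py w8; python3 cap.py s8 scene; python3 - <<'E'
import cv2
p=cv2.imread('pics/s8.png');cv2.imwrite('pics/s8z.png',cv2.resize(p[165:225,300:370],None,fx=9,fy=9,interpolation=2))
E
```

```text
10.5333 [541.9 -96.6  71.3] [-3.138 -0.     0.11 ] [-0.9  6.2  0.9] 0.15082394546489902
10.5833 [541.9 -96.5  71.3] [-3.138 -0.     0.11 ] [-1.1  6.5  0.4] 0.15138367938496514
```

View pics/s8z.png

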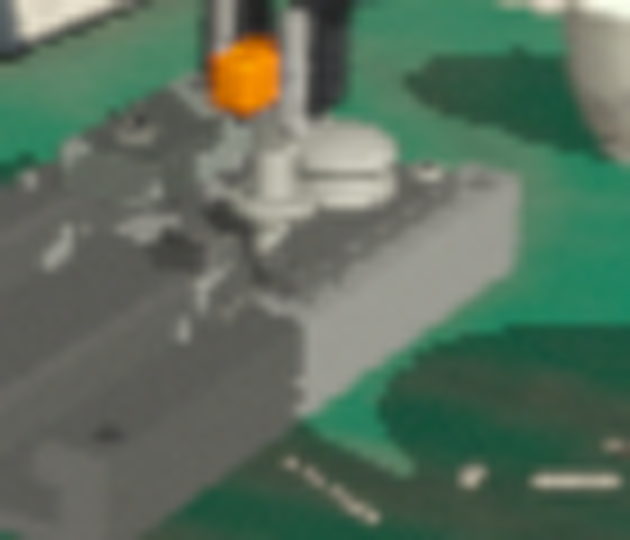

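View pics/w8.png

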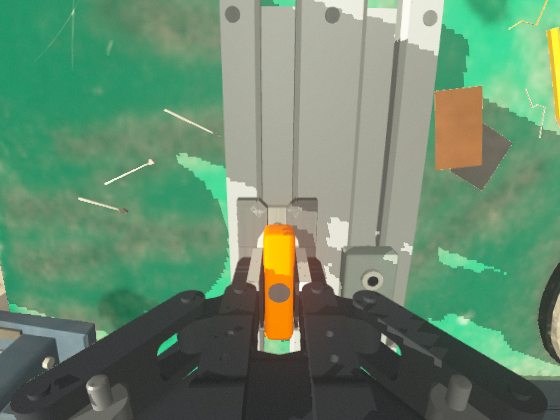

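```bash
python3 - <<'E'
import pickle
from h import *
s,i,p,d=pickle.load(open('w8.pkl','rb'))
cv2.imwrite('pics/w8z.png',cv2.resize(p[185:260,215:345],None,fx=6,fy=6,interpolation=2))
a=s['ee_rot'][2]
def tool(P): 
    D=P-s['position']; return np.c_[D[:,0]*np.cos(a)+D[:,1]*np.sin(a),D[:,0]*np.sin(a)-D[:,1]*np.cos(a)].round(1)
print(tool(onz(i,[[240,199],[315,199]],38)))
E
```

```text
[[-24.3 -27.4]
 [ 21.6 -27.4]]
```

View pics/w8z.png

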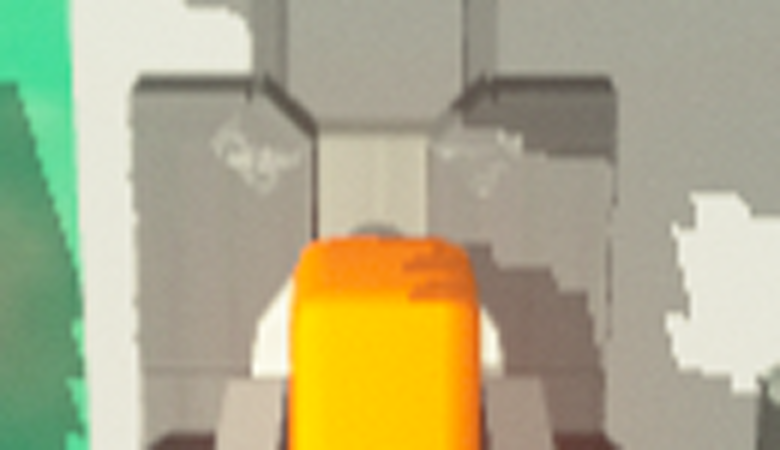

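The mouth edge is 27.4 mm before the TCP (26 mm expected plus grip compliance). The head is centred between the prongs (372.5 against 373), so the bolt is home. I'll lower it 2 mm towards the floor and start turning.

>>> drive_tool --plan '[[[0, 0, 0.1], [0, 0, 0], 1], [[0, 0, 0.1], [0, 0, 0], 1], [[0, 0, 0], [0, 0, 0], 1]]'

```text
time_s: 10.88
position: [542.1, -96.5, 69.3]
ee_rot: [-3.138, -0.001, 0.11]
wrist_force: [0.3, 6.0, -0.4]
gripper_width: 0.151
```

>>> drive_tool --plan '[[[0, 0, 0], [0, 0, -5], 1], [[0, 0, 0], [0, 0, -5], 1], [[0, 0, 0], [0, 0, -5], 1], [[0, 0, 0], [0, 0, -5], 1], [[0, 0, 0], [0, 0, 0], 1]]'

```text
time_s: 11.3
position: [540.7, -96.4, 68.9]
ee_rot: [-3.137, 0.001, 0.463]
wrist_force: [-3.4, 7.1, 1.0]
gripper_width: 0.151
```

>>> drive_tool --plan '[[[0, 0, 0], [0, 0, -6], 1], [[0, 0, 0], [0, 0, -6], 1], [[0, 0, 0], [0, 0, -6], 1], [[0, 0, 0], [0, 0, -6], 1], [[0, 0, 0], [0, 0, 0], 1]]'

```text
time_s: 11.72
position: [539.4, -96.6, 68.8]
ee_rot: [-3.136, 0.001, 0.882]
wrist_force: [-6.4, 6.2, 4.3]
gripper_width: 0.155
```

>>> drive_tool --plan '[[[-0.1, -0.12, 0], [0, 0, -5], 1], [[0, 0, 0], [0, 0, -5], 1], [[0, 0, 0], [0, 0, -5], 1], [[0, 0, 0], [0, 0, -5], 1], [[0, 0, 0], [0, 0, 0], 1]]'

```text
time_s: 12.13
position: [538.9, -96.7, 68.8]
ee_rot: [-3.138, -0.002, 1.231]
wrist_force: [-3.4, 6.3, 0.0]
gripper_width: 0.152
```

>>> drive_tool --plan '[[[0, -0.05, 0], [0, 0, -5], 1], [[0, 0, 0], [0, 0, -5], 1], [[0, 0, 0], [0, 0, -5], 1], [[0, 0, 0], [0, 0, -5], 1], [[0, 0, 0], [0, 0, -5.5], 1], [[0, 0, 0], [0, 0, 0], 1], [[0, 0, 0], [0, 0, 0], 1]]'

```text
time_s: 12.72
position: [538.4, -97.1, 68.7]
ee_rot: [-3.139, -0.002, 1.672]
wrist_force: [-4.0, 4.5, -0.3]
gripper_width: 0.154
```

```bash
python3 cap.py w9; python3 cap.py s9 scene; python3 - <<'E'
import cv2
p=cv2.imread('pics/s9.png');cv2.imwrite('pics/s9z.png',cv2.resize(p[145:225,290:370],None,fx=7,fy=7,interpolation=2))
E
```

```text
12.7167 [538.4 -97.1  68.7] [-3.139e+00 -2.000e-03  1.672e+00] [-4.   4.5 -0.3] 0.15394776820343106
12.7667 [538.4 -97.1  68.7] [-3.139e+00 -2.000e-03  1.672e+00] [-3.9  4.  -0.4] 0.14952323587612726
```

View pics/s9z.png

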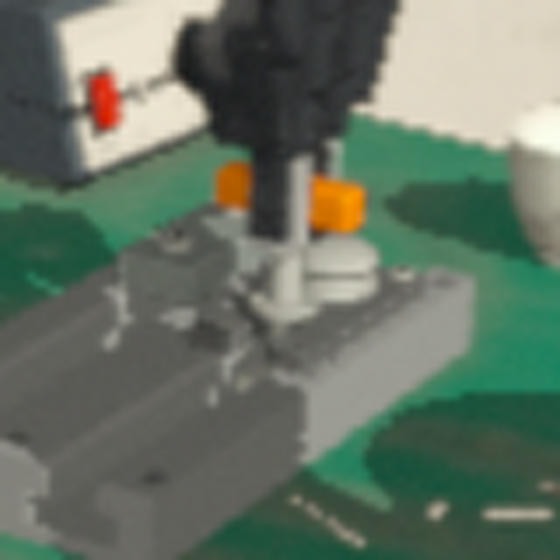

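View pics/w9.png

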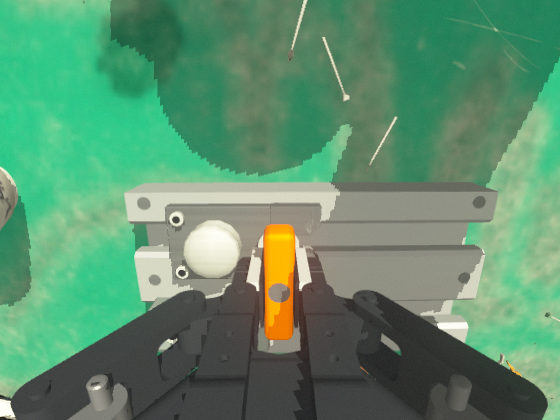

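Wrist: the bar is square across the slot (vertical at column 279 with the plate edges level), yaw 95.8° against 96.2° wanted. I'll ease the side load, then open a little.

>>> drive_tool --plan '[[[0, -0.1, 0], [0, 0, -0.4], 1], [[0, 0, 0.03], [0, 0, 0], 1], [[0, 0, 0], [0, 0, 0], 1]]'

```text
time_s: 13.07
position: [538.1, -97.2, 68.7]
ee_rot: [-3.14, -0.002, 1.679]
wrist_force: [-1.7, 5.8, -1.4]
gripper_width: 0.156
```

>>> drive_tool --force 20 --plan '[[[0, 0, 0], [0, 0, 0], 1], [[0, 0, 0], [0, 0, 0], 0.5], [[0, 0, 0], [0, 0, 0], 0.5], [[0, 0, 0], [0, 0, 0], 0.5], [[0, 0, 0], [0, 0, 0], 0.3], [[0, 0, 0], [0, 0, 0], 0.3]]'

```text
time_s: 13.57
position: [539.5, -98.5, 69.3]
ee_rot: [3.141, 0.001, 1.678]
wrist_force: [0.1, -0.1, 0.4]
gripper_width: 0.346
```

```bash
python3 cap.py w10; python3 cap.py s10 scene; python3 - <<'E'
import cv2
p=cv2.imread('pics/s10.png');cv2.imwrite('pics/s10z.png',cv2.resize(p[145:225,290:370],None,fx=7,fy=7,interpolation=2))
E
```

```text
13.5667 [539.5 -98.5  69.3] [3.141e+00 1.000e-03 1.678e+00] [ 0.1 -0.1  0.4] 0.34647266217541095
13.6167 [539.4 -98.4  69.2] [3.141e+00 1.000e-03 1.678e+00] [ 0.2  0.1 -0.4] 0.350524398630055
```

View pics/s10z.png

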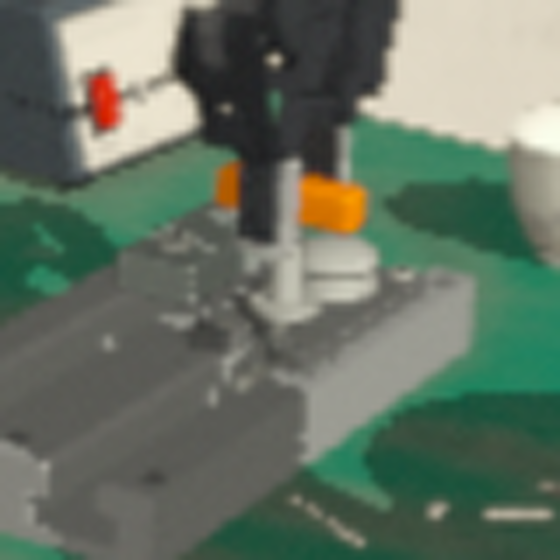

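View pics/w10.png

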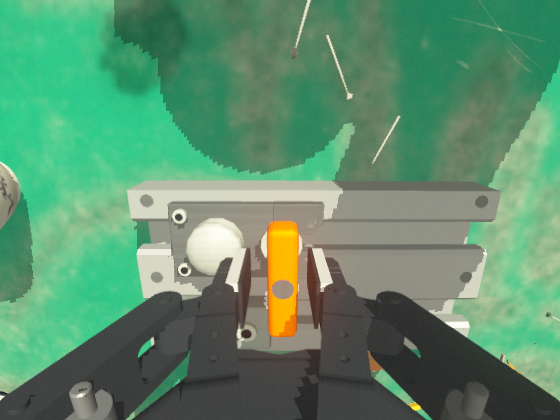

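>>> drive_tool --plan '[[[0, 0, 0], [0, 0, 0], -0.3], [[0, 0, 0], [0, 0, 0], -0.3], [[0, 0, 0], [0, 0, 0], -0.3], [[0, 0, 0], [0, 0, 0], -0.3], [[0, 0, -1], [0, 0, 0], -0.3], [[0, 0, -2], [0, 0, 0], -0.3], [[0, 0, -3], [0, 0, 0], -0.3], [[0, 0, -3], [0, 0, 0], -0.3], [[0, 0, -3], [0, 0, 0], -0.3], [[0, 0, 0], [0, 0, 0], -0.3], [[0, 0, 0], [0, 0, 0], -0.3]]'

```text
time_s: 14.58
position: [540.8, -98.4, 191.8]
ee_rot: [3.137, 0.001, 1.678]
wrist_force: [0.1, 0.3, -0.8]
gripper_width: 0.653
```

```bash
python3 cap.py w11; python3 cap.py s11 scene; python3 - <<'E'
import cv2
p=cv2.imread('pics/s11.png');cv2.imwrite('pics/s11z.png',cv2.resize(p[145:225,290:370],None,fx=7,fy=7,interpolation=2))
p=cv2.imread('pics/w11.png');cv2.imwrite('pics/w11z.png',cv2.resize(p[150:290,180:380],None,fx=4,fy=4,interpolation=2))
E
```

```text
14.5833 [540.8 -98.4 191.8] [3.137e+00 1.000e-03 1.678e+00] [ 0.1  0.3 -0.8] 0.6527166886181304
14.6333 [539.5 -98.2 190. ] [3.140e+00 1.000e-03 1.678e+00] [-0.3  0.2 -0.8] 0.6525991168460424
```

View pics/s11z.png

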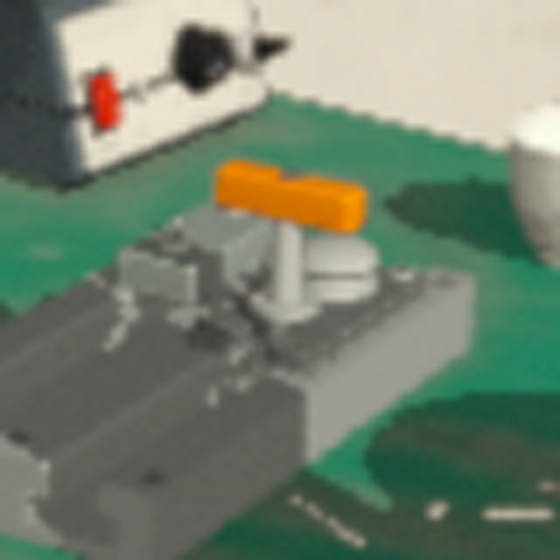

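View pics/w11z.png

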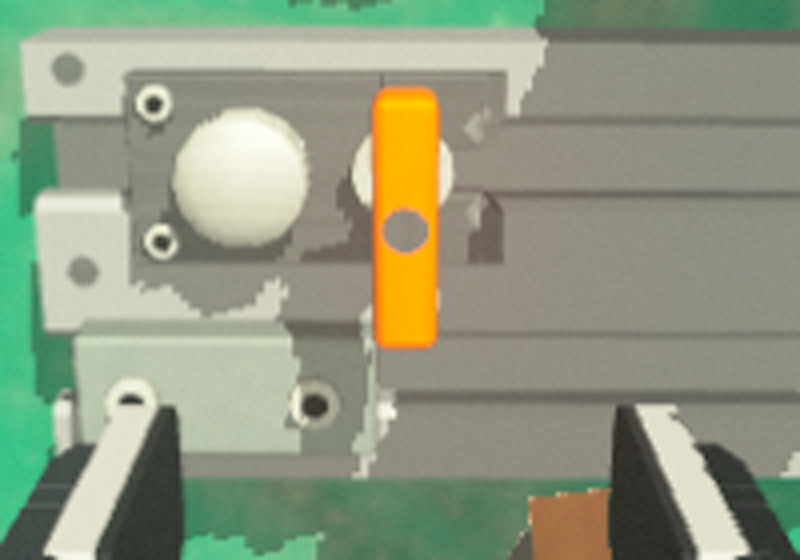

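The bolt stands upright with its bar square across the slot (crop bar edges 373–437, cap (405,231), collar 352–453). I'll check how far home it is.

```bash
python3 - <<'E'
import pickle
from h import *
s,i,p,d=pickle.load(open('w11.pkl','rb'))
a=np.radians(96.2)
def z(x,y): return [180+(x+.5)/4-.5,150+(y+.5)/4-.5]
u=np.array([.108,-.994,0]);v=np.array([.994,.108,0])
o=np.array([539.,-95,0])
def sl(P): return np.c_[(P-o)@u,(P-o)@v].round(1).tolist()
print('collar ends',sl(onz(i,[z(352,175),z(453,175)],46)))
print('cap',sl(onz(i,[z(405,231)],94)))
print('foot front',sl(onz(i,[z(505,100),z(502,255)],38)),'sides',sl(onz(i,[z(300,72),z(300,263)],38)))
print('stake',sl(onz(i,[z(240,177)],57)),'rim',sl(onz(i,[z(173,177),z(308,177)],55)))
print('foot screws',sl(onz(i,[z(153,103),z(161,241)],38)))
q=onz(i,[z(405,95),z(405,340)],94);print('bar ends',sl(q))
l=onz(i,[z(373,110),z(373,330),z(438,110),z(438,330)],94);print(sl(l))
e=onz(i,[z(420,122),z(790,122),z(520,192),z(790,192)],30);print('slot',sl(e))
print('plate edge',sl(onz(i,[z(30,30),z(530,30)],30)))
E
```

```text
collar ends [[13.7, -0.3], [-11.5, -0.3]]
cap [[0.7, -0.4]]
foot front [[-24.6, -17.7], [-24.9, 23.2]] sides [[26.7, -24.8], [27.8, 25.5]]
stake [[40.1, -2.6]] rim [[56.6, -2.1], [23.9, -2.1]]
foot screws [[63.9, -16.9], [64.0, 19.5]]
bar ends [[0.8, -29.3], [0.6, 24.2]]
[[7.3, -26.2], [7.6, 21.9], [-5.9, -26.3], [-6.5, 21.9]]
slot [[-3.5, -10.4], [-99.9, -10.7], [-30.0, 8.3], [-101.7, 8.2]]
plate edge [[96.1, -34.3], [-31.2, -34.2]]
```

```bash
python3 - <<'E'
from plant import env
print(env.finish_job(), env.sense()['time_s'])
E
```

```text
the job is handed in; nothing more can be done
the job is handed in; nothing more can be done
```

The T-bolt is standing at the bottom of the fork, turned a quarter turn, with the orange handle square across the slot. I handed the job in at about 14.6 s of the 42 s allowed.

I gripped the handle, lifted the bolt out of its block and lowered the head into the near slot about 40 mm before the fork. I slid it along until the shank met the fork's bottom (about 6 N of push), lowered it to the slot floor, turned it 90° and let go. The highest force I read at the wrist was about 10 N.

**Last checks, from the wrist picture with the gripper clear:**
- **Home:** the bolt's collar centre is 25.9 mm beyond the fork's mouth, against 26 mm expected.
- **Upright:** the handle's cap is within 0.4 mm of the collar's centre along the slot.
- **Square:** the handle is within about 0.2° of square across the slot.
- **Released:** the gripper was open and about 120 mm above its release height, and the wrist force was near zero.

**Disagreements and limits:**
- **Stake distance:** the stake's centre measured about 39 mm from the bolt, against 40 mm expected, and about 2 mm off the slot's middle line. I put this down to the dome's slanted outline. I did not push the bolt again after letting go.
- **Side force while turning:** it reached about 6 N, so I eased the arm sideways.
- **Head not seen:** the locked head under the lips was not visible. I inferred its position from the handle, which is rigid with it.

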